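# Let the milling balls into the hopper and ease its lid shut

## Robot

A 7-joint arm with a two-finger parallel gripper is mounted at the origin on the work surface. World frame = base frame: x ahead of the robot, y to its left, z up, the work surface at z = 0. Lengths are in mm, angles in rad, forces in N, time in s.
With the tool pointing down it reaches from about 350 to 900 mm from the base axis. Payload 19.9 kg.
Tool frame: the origin (TCP) lies midway between the tips of the shut fingers; the grasp point (between the pads) lies 19 mm behind it; z points along the fingers, y is the line along which they close (so a half turn about z gives the same grasp; the last joint's range is limited). The gripper opens to 85 mm and grips with 20 to 120 N. Pads are 22 mm wide; open, the fingers measure 114 mm over their backs; the gripper's body (76 mm by 85 mm) begins 54 mm behind the grasp point. The pads swing forward as they close: fully open they stand 13 mm farther back than shut.
Start: joints at [-1.161, 0.417, -0.01, 1.614, 0.005, 1.111, -0.053], TCP at [272.853, 562.274, 231.26] pointing down, gripper open.
Joint ranges: [-2.81, 2.81], [-0.39, 2.02], [-1.27, 1.25], [0.06, 2.57], [-1.19, 4.33], [0.19, 2], [-2.82, 2.82]. Speed limits (rad/s): [1.89, 1.89, 2.39, 2.39, 3.01, 3.01, 3.01].

## Interface

Orientations are given as a unit quaternion [w, x, y, z].
In Python, from bench import arm gives the robot as it stands.
- The arm moves only by the tool carry_out, never from a script. Its argument "steps" is a list of rows, each a list of 6 numbers: the shift along the tool's x, y, z as a fraction of full scale, then the turn, a rotation vector about the tool's x, y, z as a fraction of full scale. In form: [[dx, dy, dz, ax, ay, az], ...]. A call has exactly 5 rows; each row is the pose to reach, as a shift and turn from the pose commanded when the call began, along the tool's axes at that moment; what a row does not reach only later rows make up. Full scale, the value 1, is 50 cm for a shift and 30 degrees for a turn. A row lasts 1/8 s, in which the tool goes at most 62.5 mm and 10.7 degrees, less where a joint would pass 70% of its speed; a pose out of reach is approached as far as the arm can. A call with a number of a shift or a turn outside -1 to 1 is refused whole. A call with a gripper value outside its range is refused whole. "gripper" is the opening, from 0 (shut) to 1 (fully open), set as the call begins (left out, the last holds). The fingers move at their own pace and stop on an object; "force" is the grip in N (left out, the last holds). Time passes only in rows, so rows that repeat a pose let the fingers close, or fill a call up. It gives the time, the measured TCP pose, the force, the opening and the grip force at its end, in the units of the state.
- arm.sense(): the state, without advancing time (a new reading comes with each control period).
- arm.capture(name): name is "side" or "top"; returns the picture (400x640x3 uint8, blue, green, red); there is no depth.
- arm.calibration(name): a dict with "mtx" (3x3 intrinsics, pixels), "dist" ([k1, k2, p1, p2, k3] as OpenCV has them; the pictures are not rectified), "world_to_cam" (4x4, takes a point from world to camera coordinates). Camera axes: x right, y up, looking along -z (the intrinsics and any distortion apply to the point x, -y, -z); pixel columns grow to the right and rows downward; lengths in mm; the calibration is good to about 2 mm. A picture is of the moment at which its call begins. calibration takes no time and is no camera call.
- arm.close_job(): hands the job in; it is judged then, once.
The state is a dict: "clock": time; "joints": joint angles; "qvel": joint speeds; "joint_efforts": joint torques, N m; "tool_pos": TCP position; "eef_rot": TCP orientation; "force": force on the tool from outside, world axes, zero at the start; "ft_torque": the same for the moment, N m; "gripper_width": finger opening in mm; "grip_force": force on a finger pad.
Only numpy, scipy, OpenCV 4.12 (cv2) and the standard library are available. Lean on these libraries where they do the work, as an engineer would, in place of code of your own. Each camera call takes 0.05 s, during which the arm holds its last target. There are 200 camera calls.

## Task

Press the red lever of the milling-ball hopper right down so that its lid swings fully open, and keep it down until all three white balls have rolled off the chute into the tub. Then let the lever up slowly, over about three seconds, so that the lid is eased shut and never drops or slams, and come clear of it. Work only the lever, with the fingertips: do not touch the lid or the balls, and leave the other things on the bench where they are.

Things in the scene. Friction and masses are not known exactly. Their poses are not given: they have to be found in the camera images.
- hopper: the hopper, fixed to the bench: a white square tub (170 x 170 mm, 4 mm walls, floor 74 mm and rim 180 mm above the bench) on a grey plinth. Origin on the bench under the tub's centre; its x axis points from the lever (front) towards the lid's hinge (back), y to the side where the chute comes in, z up
- paddle (a point): centre of the top face of the red lever paddle in front of the tub (paddle 55 mm along the hopper's x, 100 mm along its y, 8 mm thick). It stands 96 mm above the bench at rest and 42 mm when fully pressed, straight above the same spot within 2 mm; 188 mm in front of the tub's centre, so 103 mm in front of the tub's wall. There is free space under it. Pressing takes about 4 to 11 N; let go, it springs up by the lid's weight and the lid slams
- lever (a joint): the lever, rad: 0 = up, lid shut; grows as it is pressed; 0.28 = down on its stop. Its pivot lies 193 mm behind the paddle, 65 mm above the bench
- lid (a joint): the lid, rad: 0 = shut on the rim, 0.95 = fully open; it always follows the lever at 3.4 times its angle. It hinges on the tub's back rim, rises at the front and falls under its own weight
- lid_front (a point): middle of the upper front edge of the green lid, 172 x 172 x 36 mm, with skirts that hold the balls back on the chute while it is shut. Open, this edge stands about 340 mm above the bench, over the tub
- ball0_center (a point): centre of the lowest white milling ball, 30 mm across, 50 g, loose in the blue chute that slopes down to the tub's rim; it rolls into the tub by itself when the lid is up, usually within a second, now and then three
- ball1_center (a point): centre of the middle white milling ball, 30 mm across, 50 g, loose in the blue chute that slopes down to the tub's rim; it rolls into the tub by itself when the lid is up, usually within a second, now and then three
- ball2_center (a point): centre of the highest white milling ball, 30 mm across, 50 g, loose in the blue chute that slopes down to the tub's rim; it rolls into the tub by itself when the lid is up, usually within a second, now and then three
- mug: bystander, loose: blue mug, 80 mm across, 90 mm high, with a handle; origin at the centre of its underside
- glaze_jar: bystander, loose: amber glaze jar, 68 mm across, 85 mm high, black cap; origin at the centre of its underside
- bowl: bystander, loose: terracotta bowl, 130 mm across, 55 mm high; origin at the centre of its underside
- slip_bottle: bystander, loose: white squeeze bottle, 60 mm across, 160 mm high, red cap; origin at the centre of its underside
- brush: bystander, loose: brush, 200 mm long, lying on the table; origin at its middle, on the bench
- test_puck: bystander, loose: terracotta glaze-test puck, 60 mm across, 20 mm high; origin at the centre of its underside

How it is judged:
By the outcome, as a careful person would: the job done as asked, in the order asked, and still so for the second after the job is handed in, with the robot touching nothing.
It also fails if it takes over 45 s, if anything falls off the work surface, if the arm or the gripper's body presses on something with over 40 N, if the wrist force passes 120 N, or if a joint passes its speed limit or range.

## Working session

There is one attempt and no reset: what is moved stays moved. The work goes in short steps, Python scripts to look and compute and a tool call to move; the robot and the scene stay as the last step left them, time stands still between calls to the robot, and variables do not carry over. Pictures are saved under pics/ and viewed, at most 10 in all, crops included, and the job is handed in when it is done.

Besides the shell and the picture viewer there is one more tool, called as name([rows], argument=value, ...), one row to a line, values as JSON. carry_out: Moves the arm, as the interface text tells. Shift numbers are shares of 50 cm and turn numbers shares of 30 degrees, none past 1 either way. Its arguments: {"type":"object","properties":{"steps":{"type":"array"},"gripper":{"type":"number"},"force":{"type":"number"}},"required":["steps"]}

```bash
mkdir -p pics
python3 - <<'E'
from bench import arm
import cv2
for n in("side","top"):
    cv2.imwrite(f"pics/{n}0.png",arm.capture(n))
s=arm.sense();print(s["clock"],s["tool_pos"],s["eef_rot"],s["force"],s["gripper_width"])
E
```

```text
0.1 [272.73430197 561.99664428 230.72009337] [-7.16146245e-05  2.23966022e-01  9.74596792e-01 -5.56264026e-04] [ 0.49377738 -0.63463622 -0.48237078] 85.49127897803925
```

View pics/side0.png

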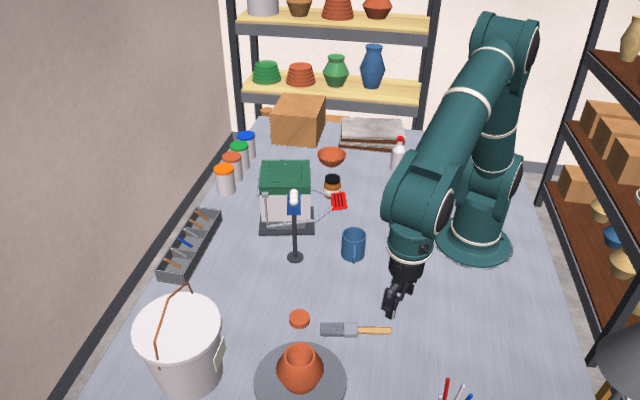

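View pics/top0.png

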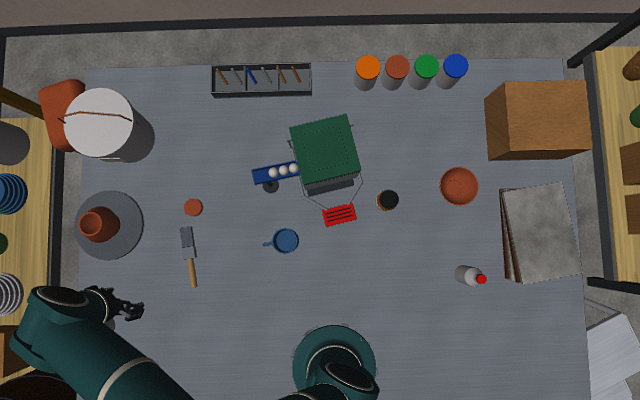

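The top view shows the red paddle at about (340,215), the lid at (325,148), the mug at (285,240) and the jar at (388,200). In the side view the paddle is at (339,201).

```bash
cat > h.py <<'E'
import numpy as np,cv2
from bench import arm
from scipy.spatial.transform import Rotation as R
def ray(n,px,z):
    c=arm.calibration(n);M=np.array(c["world_to_cam"])
    u=cv2.undistortPoints(np.array([[px]],float),np.array(c["mtx"]),np.array(c["dist"]))[0,0]
    d=M[:3,:3].T@[u[0],-u[1],-1];o=-M[:3,:3].T@M[:3,3]
    return o+d*(z-o[2])/d[2]
def tool():
    s=arm.sense();q=s["eef_rot"];return s,R.from_quat([q[1],q[2],q[3],q[0]])
E
python3 - <<'E'
from h import *
np.set_printoptions(precision=1,suppress=True)
for n,b in(("top",(310,190,370,240)),("side",(325,185,352,215))):
    im=cv2.imread(f"pics/{n}0.png").astype(int)
    m=(im[...,2]>100)&(im[...,1]<60)&(im[...,0]<60)
    k=np.zeros_like(m,np.uint8);x0,y0,x1,y1=b;k[y0:y1,x0:x1]=m[y0:y1,x0:x1]
    k=cv2.morphologyEx(k,cv2.MORPH_CLOSE,np.ones((5,5)))
    p=np.argwhere(k)[:,::-1];w=np.array([ray(n,q,96)[:2] for q in p],np.float32)
    r=cv2.minAreaRect(w);print(n,len(p),w.mean(0),r)
for nm,px,z in(("lid",(325,148),200),("mug",(286,240),90),("jar",(388,200),85),("ball",(282,170),200),("bottle",(481,279),160)):print(nm,ray("top",px,z))
s,r=tool();print(r.as_matrix())
E
```

```text
top 535 [494.1 -27. ] ((494.01629638671875, -27.370281219482422), (52.96620178222656, 97.84136199951172), 12.58880615234375)
side 221 [493.1 -22.6] ((494.21539306640625, -23.10576629638672), (53.22197341918945, 97.38947296142578), 12.977706909179688)
lid [682.5  12.  200. ]
mug [419.1 139.2  90. ]
jar [ 536.6 -185.2   85. ]
ball [620.9 137.8 200. ]
bottle [ 290.1 -436.2  160. ]
[[-0.9  0.4 -0. ]
 [ 0.4  0.9 -0. ]
 [-0.  -0.  -1. ]]
```

carry_out([
  [-0.04, -0.04, 0, 0, 0, 0],
  [-0.12, -0.11, 0, 0, 0, 0],
  [-0.2, -0.19, 0, 0, 0, 0],
  [-0.28, -0.27, 0, 0, 0, 0],
  [-0.36, -0.34, 0, 0, 0, 0],
], gripper=0)

```text
clock: 0.72
tool_pos: [360.8, 328.8, 231.2]
eef_rot: [-0.0, 0.224, 0.975, -0.0]
force: [1.1, 0.5, -0.3]
gripper_width: -0.1
grip_force: 0.0
```

carry_out([
  [-0.08, -0.08, 0, 0, 0, 0],
  [-0.16, -0.16, 0, 0, 0, 0],
  [-0.24, -0.24, 0, 0, 0, 0],
  [-0.32, -0.31, 0, 0, 0, 0],
  [-0.38, -0.36, 0, 0, 0, 0],
])

```text
clock: 1.35
tool_pos: [453.3, 83.6, 231.3]
eef_rot: [0.0, 0.225, 0.974, -0.0]
force: [0.5, 0.2, 0.6]
gripper_width: 0.2
grip_force: 0.0
```

carry_out([
  [-0.05, -0.05, 0, 0, 0, 0],
  [-0.1, -0.1, 0, 0, 0, 0],
  [-0.14, -0.14, 0.02, 0, 0, 0],
  [-0.16, -0.16, 0.04, 0, 0, 0],
  [-0.17, -0.16, 0.06, 0, 0, 0],
])

```text
clock: 1.98
tool_pos: [494.5, -23.9, 200.8]
eef_rot: [-0.0, 0.225, 0.974, -0.0]
force: [0.4, 0.0, 0.2]
gripper_width: 0.3
grip_force: 0.0
```

Run:
```python
from h import *
a=arm.capture("side");b=arm.capture("top")
cv2.imwrite("pics/m1.png",np.hstack([a[100:300,200:500],b[100:300,200:500]]))
s,r=tool();print(s["clock"],s["tool_pos"],s["force"],s["gripper_width"],s["joints"]);print(r.as_matrix().round(4))
print("tool shift/500 to paddle+4mm",r.inv().apply(np.array([493,-25,100])-s["tool_pos"])/500)
```

```text
2.075 [494.16964788 -22.87726423 200.22725519] [-0.42739117  1.44301994  0.0797828 ] 0.08565438431284482 [-0.36384433  0.23161157  0.39902225  1.97409251 -0.10878029  0.9580626
  1.20758307]
[[-8.997e-01  4.365e-01 -1.800e-03]
 [ 4.365e-01  8.997e-01 -3.000e-04]
 [ 1.400e-03 -1.100e-03 -1.000e+00]]
tool shift/500 to paddle+4mm [-3.77087966e-05 -4.62825790e-03  2.00459684e-01]
```

View pics/m1.png

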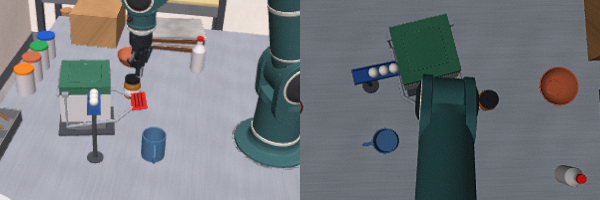

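carry_out([
  [0.01, -0.01, 0.03, 0, 0, 0],
  [0.01, -0.01, 0.08, 0, 0, 0],
  [0.01, -0.01, 0.13, 0, 0, 0],
  [0.01, -0.01, 0.16, 0, 0, 0],
  [0.01, -0.01, 0.18, 0, 0, 0],
])

```text
clock: 2.7
tool_pos: [487.5, -25.4, 110.7]
eef_rot: [-0.0, 0.224, 0.975, -0.0]
force: [0.8, 0.3, 0.1]
gripper_width: -0.3
grip_force: 0.0
```

Run:
```python
from h import *
a=arm.capture("side")
cv2.imwrite("pics/m2.png",cv2.resize(a[120:280,230:450],None,fx=3,fy=3,interpolation=2))
s,r=tool();print(s["clock"],s["tool_pos"],s["force"])
```

```text
2.75 [487.19382482 -25.37030259 109.89989939] [-1.47052611  0.83057433 -2.16990305]
```

View pics/m2.png

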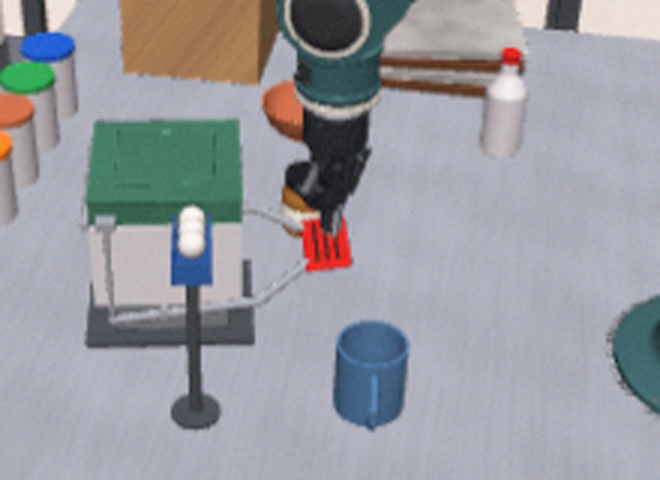

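The shut fingertips are over the paddle at (330,225). The wrist clears the lid edge by about 60 mm, so I'm pressing.

carry_out([
  [0, 0, 0.01, 0, 0, 0],
  [0, 0, 0.02, 0, 0, 0],
  [0, 0, 0.03, 0, 0, 0],
  [0, 0, 0.04, 0, 0, 0],
  [0, 0, 0.05, 0, 0, 0],
])

```text
clock: 3.38
tool_pos: [487.7, -25.7, 86.4]
eef_rot: [-0.0, 0.224, 0.975, 0.0]
force: [-3.3, -1.3, 8.7]
gripper_width: -0.1
grip_force: 4.4
```

carry_out([
  [0, 0, 0.01, 0, 0, 0],
  [0, 0, 0.02, 0, 0, 0],
  [0, 0, 0.03, 0, 0, 0],
  [0, 0, 0.04, 0, 0, 0],
  [0, 0, 0.05, 0, 0, 0],
])

```text
clock: 4.0
tool_pos: [487.6, -25.8, 61.3]
eef_rot: [-0.0, 0.224, 0.975, -0.0]
force: [-2.9, -1.0, 7.6]
gripper_width: -0.1
grip_force: 3.5
```

carry_out([
  [0, 0, 0.01, 0, 0, 0],
  [0, 0, 0.02, 0, 0, 0],
  [0, 0, 0.03, 0, 0, 0],
  [0, 0, 0.035, 0, 0, 0],
  [0, 0, 0.035, 0, 0, 0],
])

```text
clock: 4.62
tool_pos: [488.0, -25.6, 43.8]
eef_rot: [0.0, 0.224, 0.975, -0.0]
force: [0.9, 0.8, 2.1]
gripper_width: -0.0
grip_force: 1.2
```

carry_out([
  [0, 0, 0.003, 0, 0, 0],
  [0, 0, 0.006, 0, 0, 0],
  [0, 0, 0.008, 0, 0, 0],
  [0, 0, 0.008, 0, 0, 0],
  [0, 0, 0.008, 0, 0, 0],
])

```text
clock: 5.25
tool_pos: [488.4, -25.5, 41.1]
eef_rot: [0.001, 0.224, 0.975, 0.0]
force: [-8.1, 0.9, 36.4]
gripper_width: 0.2
grip_force: 18.6
```

Run:
```python
from h import *
a=arm.capture("side");b=arm.capture("top")
cv2.imwrite("pics/m3.png",np.hstack([cv2.resize(x,None,fx=2,fy=2,interpolation=2) for x in(a[120:280,230:430],b[90:250,230:430])]))
s,r=tool();print(s["clock"],s["tool_pos"],s["force"])
```

```text
5.35 [488.4367435  -25.47375339  41.109758  ] [-7.63019241  1.5097272  36.40257588]
```

View pics/m3.png

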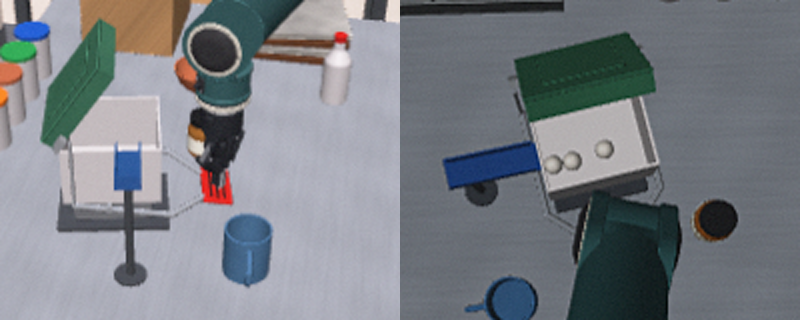

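Side view: the lid is fully open. Top view: three balls at (553,164), (572,160) and (604,149), with the chute empty. I'll hold a little longer with less force and confirm.

carry_out([
  [0, 0, -0.001, 0, 0, 0],
  [0, 0, -0.001, 0, 0, 0],
  [0, 0, -0.001, 0, 0, 0],
  [0, 0, -0.001, 0, 0, 0],
  [0, 0, -0.001, 0, 0, 0],
])

```text
clock: 5.98
tool_pos: [488.4, -25.5, 41.3]
eef_rot: [0.001, 0.224, 0.975, 0.0]
force: [-5.3, 1.2, 28.1]
gripper_width: -0.1
grip_force: 14.3
```

Run:
```python
from h import *
b=arm.capture("top")
cv2.imwrite("pics/m4.png",cv2.resize(b[120:220,240:370],None,fx=4,fy=4,interpolation=2))
s,r=tool();print(s["clock"],s["tool_pos"],s["force"])
```

```text
6.025 [488.38428936 -25.50267757  41.32654463] [-5.67420514  0.47309913 27.75335824]
```

View pics/m4.png

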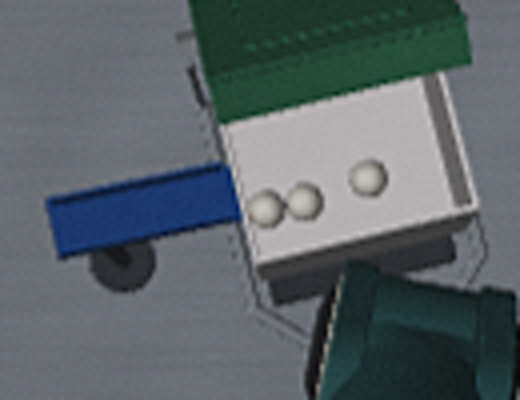

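All three balls lie on the tub floor at (266,208), (304,201) and (368,177). Now I'll ease the lever up over about 3 s.

carry_out([
  [0, 0, -0.004, 0, 0, 0],
  [0, 0, -0.009, 0, 0, 0],
  [0, 0, -0.014, 0, 0, 0],
  [0, 0, -0.019, 0, 0, 0],
  [0, 0, -0.024, 0, 0, 0],
])

```text
clock: 6.65
tool_pos: [487.4, -25.6, 52.3]
eef_rot: [-0.0, 0.224, 0.975, -0.0]
force: [-2.8, -0.4, 2.5]
gripper_width: 0.0
grip_force: 1.8
```

carry_out([
  [0, 0, -0.005, 0, 0, 0],
  [0, 0, -0.01, 0, 0, 0],
  [0, 0, -0.015, 0, 0, 0],
  [0, 0, -0.02, 0, 0, 0],
  [0, 0, -0.025, 0, 0, 0],
])

```text
clock: 7.28
tool_pos: [487.7, -25.6, 65.0]
eef_rot: [-0.0, 0.224, 0.975, -0.0]
force: [-3.7, -1.0, 4.9]
gripper_width: 0.0
grip_force: 2.8
```

carry_out([
  [0, 0, -0.005, 0, 0, 0],
  [0, 0, -0.01, 0, 0, 0],
  [0, 0, -0.015, 0, 0, 0],
  [0, 0, -0.02, 0, 0, 0],
  [0, 0, -0.025, 0, 0, 0],
])

```text
clock: 7.9
tool_pos: [488.1, -25.5, 77.7]
eef_rot: [0.0, 0.224, 0.975, 0.0]
force: [-1.3, -0.2, 6.8]
gripper_width: -0.3
grip_force: 3.3
```

carry_out([
  [0, 0, -0.005, 0, 0, 0],
  [0, 0, -0.01, 0, 0, 0],
  [0, 0, -0.014, 0, 0, 0],
  [0, 0, -0.018, 0, 0, 0],
  [0, 0, -0.022, 0, 0, 0],
])

```text
clock: 8.52
tool_pos: [489.0, -25.4, 89.0]
eef_rot: [0.001, 0.224, 0.975, 0.0]
force: [1.3, 0.5, 7.0]
gripper_width: 0.0
grip_force: 3.7
```

carry_out([
  [0, 0, -0.004, 0, 0, 0],
  [0, 0, -0.007, 0, 0, 0],
  [0, 0, -0.01, 0, 0, 0],
  [0, 0, -0.013, 0, 0, 0],
  [0, 0, -0.016, 0, 0, 0],
])

```text
clock: 9.15
tool_pos: [489.9, -25.2, 97.3]
eef_rot: [0.002, 0.224, 0.975, 0.001]
force: [6.1, 1.8, 8.1]
gripper_width: 0.1
grip_force: 4.0
```

carry_out([
  [0, 0, -0.002, 0, 0, 0],
  [0, 0, -0.004, 0, 0, 0],
  [0, 0, -0.006, 0, 0, 0],
  [0, 0, -0.008, 0, 0, 0],
  [0, 0, -0.01, 0, 0, 0],
])

```text
clock: 9.78
tool_pos: [487.7, -25.6, 101.3]
eef_rot: [-0.0, 0.224, 0.975, -0.0]
force: [0.3, -0.2, -0.1]
gripper_width: -0.2
grip_force: 0.0
```

Contact is released. Next I'll raise the tool clear and check.

carry_out([
  [0, 0, -0.02, 0, 0, 0],
  [0, 0, -0.06, 0, 0, 0],
  [0, 0, -0.12, 0, 0, 0],
  [0, 0, -0.17, 0, 0, 0],
  [0, 0, -0.2, 0, 0, 0],
])

```text
clock: 10.4
tool_pos: [488.1, -25.6, 202.9]
eef_rot: [0.001, 0.224, 0.975, 0.0]
force: [-1.0, -0.7, -0.8]
gripper_width: 0.1
grip_force: 0.0
```

carry_out([
  [0, 0, 0, 0, 0, 0],
  [0, 0, 0, 0, 0, 0],
  [0, 0, 0, 0, 0, 0],
  [0, 0, 0, 0, 0, 0],
  [0, 0, 0, 0, 0, 0],
])

```text
clock: 11.02
tool_pos: [487.7, -25.5, 201.1]
eef_rot: [-0.0, 0.224, 0.975, -0.0]
force: [-0.6, 0.2, 0.6]
gripper_width: 0.2
grip_force: 0.0
```

Run:
```python
from h import *
a=arm.capture("side")
cv2.imwrite("pics/m5.png",cv2.resize(a[120:280,230:450],None,fx=3,fy=3,interpolation=2))
s,r=tool();print(s["clock"],s["tool_pos"],s["force"],abs(s["qvel"]).max())
```

```text
11.075 [487.72835823 -25.57386325 201.15223069] [-0.22412906  0.88740561 -0.50601103] 0.002960408777137169
```

View pics/m5.png

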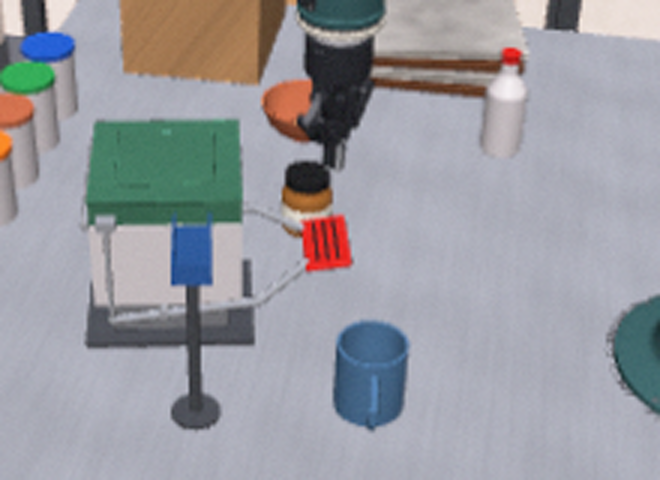

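The lid is shut (165,165), the chute is empty (190,250), the paddle is back up at (327,243), and the fingers are clear of it.

```bash
python3 -c "from bench import arm;print(arm.close_job())"
```

```text
the job is handed in; nothing more can be done
None
```

The job is done and handed in: I pressed the lever to its stop, all three balls rolled into the tub, I eased the lid shut over about 3.5 s, and the arm ended clear with the bench items I could see in the final view still in place.

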